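# Show which bottles to use, in order, and confirm

## Robot

A 7-joint arm with a two-finger parallel gripper is mounted at the origin on a cart in front of the work surface, level with it; the furniture and walls round the work are solid. World frame = base frame: x ahead of the robot, y to its left, z up, the work surface at z = 0. Lengths are in m, angles in rad, forces in N, time in s.
With the tool pointing down it reaches from about 0.425 to 0.875 m from the base axis. Payload 4.7 kg.
Tool frame: the origin (TCP) lies on the centre line of the jaws, within the pads' length; the fingertips stand 8 mm ahead of it and the grasp point (between the pads) lies 11 mm behind it; z points along the fingers, y is the direction in which the jaws open and shut (so a half turn about z gives the same grasp; the last joint's range is limited). The gripper opens to 87 mm and grips with 3 to 60 N. Pads are 19 mm wide; open, the fingers measure 117 mm over their backs; the gripper's body (75 mm by 190 mm) begins 51 mm behind the grasp point.
Start: joints at [1.157, 0.321, -0.07, 1.45, 0.023, 1.371, -0.057], TCP at [0.27, -0.591, 0.231] pointing down, gripper open.
Joint ranges: [-2.86, 2.86], [-0.3, 2.09], [-1.38, 1.24], [0.06, 2.45], [-1.56, 4.7], [0.09, 2.05], [-2.69, 2.69]. Speed limits (rad/s): [2.57, 2.57, 3.14, 3.14, 3.14, 3.14, 3.14].

## Interface

Orientations are given as a rotation vector (axis times angle).
In Python, from bench import ctrl, cams, workorder gives the robot as it stands. The module is installed in compiled form; this text tells all that it offers.
- The arm moves only by the tool carry_out, never from a script. Its argument "rows" is a list of rows, each an object with "offset": the shift along the tool's x, y, z in m, a list of three; "rot": the turn, a rotation vector about the tool's x, y, z in degrees, a list of three; "gripper": the opening, from 0 (shut) to 1 (fully open). In form: [{"offset": [dx, dy, dz], "rot": [rx, ry, rz], "gripper": gripper}, ...]. A call has 1 to 10 rows; each row shifts and turns the commanded pose from where the row before left it, along the tool's axes as they then stand; what a row does not reach is not made up. A row lasts 1/8 s, in which the tool goes at most 62.5 mm and 10.7 degrees, less where a joint would pass 70% of its speed; a pose out of reach is approached as far as the arm can. A call is refused whole if a number of a shift passes 0.0625 or a number of a turn 10.7, either way. A call with a gripper value outside its range is refused whole. The fingers move at their own pace and stop on an object; "grip_force" is the grip in N (left out, the last holds). Time passes only in rows, so rows that do not move let the fingers close. It gives the time, the measured TCP pose, the force and the opening at its end, in the units of the state.
- ctrl.get_state(): the state, without advancing time (a new reading comes with each control period).
- cams.get_image(name): name is "scene" or "side" or "wrist"; returns a dict with "img" (480x640x3 uint8, red, green, blue), "vfov" (degrees; the focal length in pixels is half the picture's height over the tangent of half this angle, whatever the lens; pixels are square), "cx", "cy" (the principal point, pixels), "R" (3x3) and "t" (3): a world point X has camera coordinates R X + t. Camera axes: x right, y down, z forward; pixel columns grow to the right and rows downward; lengths in m; the calibration is good to about 2 mm. A picture is of the moment at which its call begins. There is no depth.
- workorder.close_job(): hands the job in, once; it reports no verdict.
The state is a dict: "time": time; "joint_positions": joint angles; "qd": joint speeds; "joint_torque": joint torques, N m; "position": TCP position; "tool_rot": TCP orientation; "ft_force": force on the tool from outside, world axes, zero at the start; "torque": the same for the moment, N m; "grip_width": opening from 0.0 (shut) to 1.0 (fully open).
Only numpy, scipy, OpenCV 4.12 (cv2) and the standard library are available. Lean on these libraries where they do the work, as an engineer would, in place of code of your own. Each camera call takes 0.05 s, during which the arm holds its last target.

## Task

A colleague is about to mix a solution: show which bottles to take. Point down at the white bottle with the orange cap, fingertips centred a few centimetres above the cap without touching it, and stay there for about two seconds; next point at the brown bottle with the black cap in the same way; then press the yellow button on the grey box fully down to confirm, and let it come up again. Point at no other bottle, touch no bottle at all, and leave everything else on the bench where it is.

Things in the scene. Friction and masses are not known exactly. Their poses are not given: they have to be found in the camera images.
- orange_cap_bottle_cap (a point): white round bottle with an orange cap; this point is the centre of the top of its cap, 125 mm above the bench; body 60 mm across, cap 37 mm across; z up; stands upright, loose
- orange_cap_bottle: the same white round bottle with an orange cap; origin at the centre of its underside, z up
- brown_bottle_cap (a point): brown (amber) round bottle with a black cap; this point is the centre of the top of its cap, 115 mm above the bench; body 58 mm across, cap 32 mm across; z up; stands upright, loose
- brown_bottle: the same brown (amber) round bottle with a black cap; origin at the centre of its underside, z up
- blue_cap_bottle_cap (a point): white round bottle with a blue cap; not to be pointed at; this point is the centre of the top of its cap, 135 mm above the bench; body 64 mm across, cap 39 mm across; z up; stands upright, loose
- blue_cap_bottle: the same white round bottle with a blue cap; origin at the centre of its underside, z up
- small_bottle_cap (a point): small white round bottle with a green cap; not to be pointed at; this point is the centre of the top of its cap, 78 mm above the bench; body 42 mm across, cap 24 mm across; z up; stands upright, loose
- small_bottle: the same small white round bottle with a green cap; origin at the centre of its underside, z up
- confirm_top (a point): centre of the top of the yellow round push button, 36 mm across, on a grey box 85 x 120 x 35 mm that is fixed to the bench; pressed straight down; z up, yaw that of the box
- confirm (a joint): travel of the yellow button in m: 0 up, 0.006 fully down; a spring pushes it back, 4 N hold it fully down
- calculator: pocket calculator, 130 x 72 x 14 mm, lying loose on the bench as a bystander; origin at the centre of its underside
- pen_red: red pen, 141 mm long, lying loose on the bench as a bystander; origin at the centre of its underside
- notepad: yellow notepad, 76 x 76 x 11 mm, lying loose on the bench as a bystander; origin at the centre of its underside
- timer: white timer, 58 x 58 x 20 mm, lying loose on the bench as a bystander; origin at the centre of its underside
- tape_roll: roll of tape, 77 mm across, 19 mm high, lying loose on the bench as a bystander; origin at the centre of its underside
- marker_blue: blue marker, 137 mm long, lying loose on the bench as a bystander; origin at the centre of its underside
Things that resemble listed ones, but are neither listed nor needed, are in the scene too. What is shaped like the part that bears confirm_top but green is not meant. Leave any red look-alike of the small_bottle alone.

How it is judged:
By the outcome, as a careful person would: the job done as asked, in the order asked, and still so for the second after the job is handed in, with the robot touching nothing.
It also fails if it takes over 64 s, if anything falls off the work surface, if the arm or the gripper's body presses on something with over 40 N, if the wrist force passes 120 N, or if a joint passes its speed limit or range.

## Working session

There is one attempt and no reset: what is moved stays moved. The work goes in short steps, Python scripts to look and compute and a tool call to move; the robot and the scene stay as the last step left them, time stands still between calls to the robot, and variables do not carry over. Pictures are saved under pics/ and viewed, and the job is handed in when it is done.

Besides the shell and the picture viewer there is one more tool, called after "Request:" by a JSON object that holds its "fn" and its "kwargs". carry_out: Moves the arm, as the interface text tells. Its arguments: {"type":"object","properties":{"rows":{"type":"array"},"grip_force":{"type":"number"}},"required":["rows"]}

```bash
mkdir -p pics; cat > h.py <<'E'
import numpy as np,cv2,json
from bench import ctrl,cams,workorder
def snap(n,tag):
    d=cams.get_image(n); cv2.imwrite(f'pics/{tag}.png',d['img'][:,:,::-1])
    np.savez(f'pics/{tag}.npz',**{k:np.array(v) for k,v in d.items()}); return d
def load(tag): return dict(np.load(f'pics/{tag}.npz'))
def px(d,u,v,z):
    f=240/np.tan(np.radians(float(d['vfov'])/2)); R,t=d['R'],d['t']
    r=R.T@np.array([(u-d['cx'])/f,(v-d['cy'])/f,1]); c=-R.T@t
    return c+r*(z-c[2])/r[2]
def proj(d,X):
    f=240/np.tan(np.radians(float(d['vfov'])/2)); p=d['R']@np.array(X)+d['t']
    return p[:2]/p[2]*f+np.array([d['cx'],d['cy']])
E
python3 - <<'E'
from h import *
for n in ['scene','side','wrist']:
    d=snap(n,n+'0'); print(n,d['vfov'],d['cx'],d['cy'],-d['R'].T@d['t'],d['R'][2], [k for k in d])
print(ctrl.get_state())
E
```

```text
scene 48.436401185806645 315.2471073099372 243.90369488125955 [-0.249227    0.55246128  1.02195355] [ 0.59168101 -0.46217593 -0.66053538] ['img', 'vfov', 'cx', 'cy', 'R', 't']
side 42.391637533616645 318.9701107386965 245.24916873047223 [ 0.32539794 -1.01689784  1.57658481] [ 0.1272235   0.54707584 -0.82735857] ['img', 'vfov', 'cx', 'cy', 'R', 't']
wrist 71.97474506748115 318.97482958966634 234.02329881174398 [ 0.34026103 -0.55927167  0.38382277] [-0.25921719 -0.11654805 -0.95876118] ['img', 'vfov', 'cx', 'cy', 'R', 't']
{'time': 0.15, 'joint_positions': array([ 1.15707128,  0.32161737, -0.07010595,  1.45140782,  0.02264171,
        1.37080988, -0.05690329]), 'qd': array([-2.96627979e-04,  8.32623989e-05, -1.52767820e-03, -3.76819337e-03,
       -1.63311395e-03,  6.69139072e-04,  2.39963972e-03]), 'joint_torque': array([-1.36137339e-05, -4.91797435e+01, -4.04556971e-01, -3.12877929e+01,
       -6.40807464e-02,  4.04965051e-02,  8.72528153e-05]), 'position': array([ 0.26946447, -0.59105714,  0.22972935]), 'tool_rot': array([-3.06861213e+00, -6.66693476e-01,  6.71232989e-04]), 'ft_force': array([-0.17574117, -0.30875765, -0.79430123]), 'torque': array([-0.04570097, -0.01670244, -0.01838099]), 'grip_width': 0.9984191696557521}
```

View pics/scene0.png

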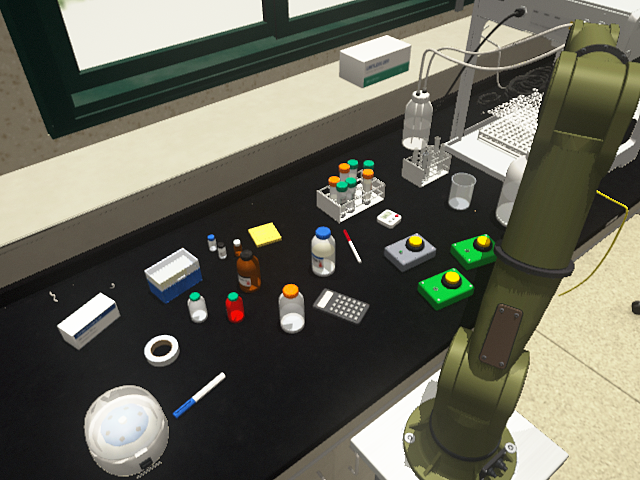

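View pics/side0.png

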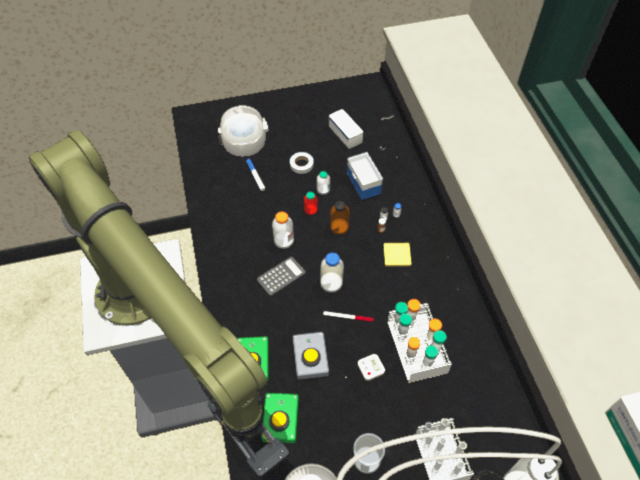

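View pics/wrist0.png

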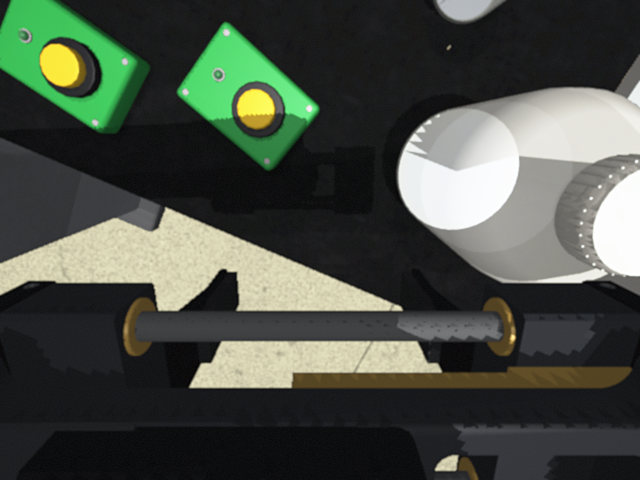

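Orange-capped things: the bottle (scene 291,292; side 282,217) and the tubes in the rack (those are not bottles). Brown: the large amber bottle (248,258; side 340,207) and a tiny vial beside it (238,245). Yellow buttons: grey box (415,242; side 311,356) and two green boxes, which are excluded. I'll enlarge these.

```bash
python3 - <<'E'
import cv2,numpy as np
a=cv2.imread('pics/scene0.png');b=cv2.imread('pics/side0.png')
r=lambda i:cv2.resize(i,(400,300),interpolation=cv2.INTER_CUBIC)
cv2.imwrite('pics/crop.png',np.vstack([np.hstack([r(a[235:310,225:325]),r(a[220:280,370:450])]),np.hstack([r(b[190:250,270:350]),r(b[325:385,270:350])])]))
E
```

```text
(no output)
```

View pics/crop.png

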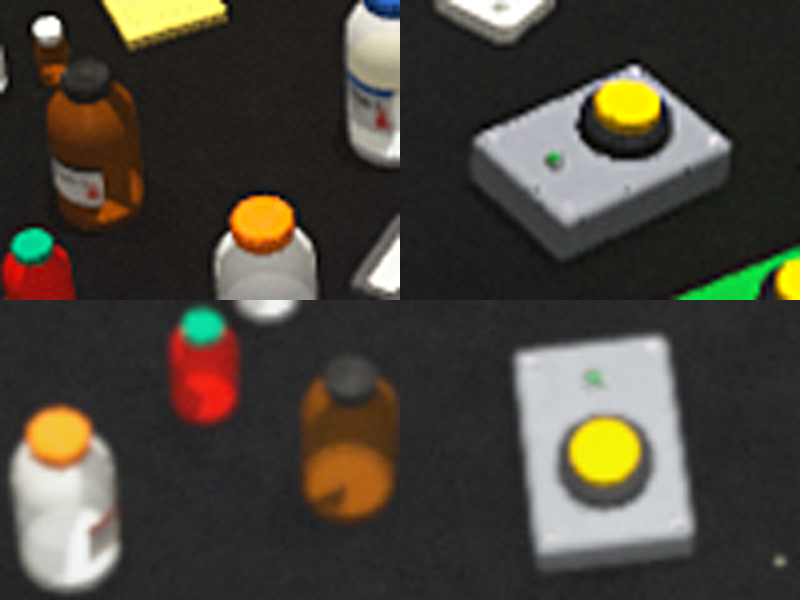

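The crops confirm the white bottle with the orange cap, the amber bottle with the black cap and the grey box. Next, triangulation.

```bash
cat > m.py <<'E'
from h import *
from scipy.optimize import least_squares
A=load('scene0');B=load('side0')
for n,a,b,z in [('orange',(290.5,288.3),(281.8,216.2),.125),('brown',(247,252.5),(339.8,204.5),.115),('button',(415.4,239.5),(310.6,355.2),.055),('blue',(322.5,232),(332.5,260),.135),('red',(234,296),(310,195),.078),('small',(196,296),(323,175),.078)]:
    s=least_squares(lambda X:np.r_[proj(A,X)-a,proj(B,X)-b],[.5,0,.1])
    print(n,s.x.round(4),np.abs(s.fun).max().round(2),px(A,*a,z)[:2].round(4),px(B,*b,z)[:2].round(4))
for p in [(296.5,396-0)]: pass
# grey box direction on side: LED to button
print(px(B,308.7,341,.035),px(B,310.6,355.2,.055))
E
python3 m.py
```

```text
orange [0.4672 0.0679 0.1268] 0.04 [0.4685 0.0669] [0.4675 0.0694]
brown [0.6442 0.074  0.1185] 0.18 [0.6471 0.0721] [0.6456 0.0772]
button [ 0.4542 -0.348   0.0565] 0.2 [ 0.4559 -0.3493] [ 0.4538 -0.3476]
blue [ 0.5738 -0.1162  0.1291] 0.38 [ 0.5697 -0.1116] [ 0.5716 -0.1208]
red [0.5729 0.1628 0.0778] 0.27 [0.572  0.1627] [0.5738 0.1635]
small [0.6324 0.2335 0.0761] 0.13 [0.6303 0.2341] [0.6324 0.2323]
[ 0.46008203 -0.29696504  0.035     ] [ 0.45377076 -0.34762192  0.055     ]
```

```bash
cat > plan.py <<'E'
from h import *
import sys
from scipy.spatial.transform import Rotation as Ro
s=ctrl.get_state(); R=Ro.from_rotvec(s['tool_rot']).as_matrix()
print('t',s['time'],'pos',s['position'].round(4),'zaxis',R[:,2].round(3),'F',s['ft_force'].round(2))
p=s['position']
for w in json.loads(sys.argv[1]):
    d=R.T@(np.array(w)-p); n=int(np.ceil(np.abs(d).max()/.06)); print(w,'tool shift',d.round(4),'rows',n,'each',(d/n).round(4)); p=np.array(w)
E
python3 plan.py '[[0.45,-0.35,0.24],[0.468,0.068,0.23]]'
```

```text
t 0.15 pos [ 0.2695 -0.5911  0.2297] zaxis [-0.001  0.001 -1.   ] F [-0.18 -0.31 -0.79]
[0.45, -0.35, 0.24] tool shift [ 0.2643 -0.1444 -0.0101] rows 5 each [ 0.0529 -0.0289 -0.002 ]
[0.468, 0.068, 0.23] tool shift [ 0.1898 -0.3728  0.0105] rows 7 each [ 0.0271 -0.0533  0.0015]
```

Request:
{"fn": "carry_out", "kwargs": {"rows": [{"offset":[0.02,-0.011,-0.005],"rot":[0,0,0],"gripper":0},{"offset":[0.04,-0.022,-0.005],"rot":[0,0,0],"gripper":0},{"offset":[0.045,-0.025,0],"rot":[0,0,0],"gripper":0},{"offset":[0.045,-0.025,0],"rot":[0,0,0],"gripper":0},{"offset":[0.045,-0.025,0],"rot":[0,0,0],"gripper":0},{"offset":[0.04,-0.022,0],"rot":[0,0,0],"gripper":0},{"offset":[0.029,-0.014,0],"rot":[0,0,0],"gripper":0},{"offset":[0,0,0],"rot":[0,0,0],"gripper":0}]}}

```text
time: 1.15
position: [0.4531, -0.346, 0.2412]
tool_rot: [-3.067, -0.679, -0.002]
ft_force: [-0.5, 0.2, -0.0]
grip_width: 0.174
```

```bash
python3 plan.py '[[0.468,0.068,0.23]]'
```

```text
t 1.15 pos [ 0.4531 -0.346   0.2412] zaxis [ 0.001  0.001 -1.   ] F [-0.49  0.2  -0.02]
[0.468, 0.068, 0.23] tool shift [ 0.1883 -0.369   0.0116] rows 7 each [ 0.0269 -0.0527  0.0017]
```

Request:
{"fn": "carry_out", "kwargs": {"rows": [{"offset":[0.013,-0.025,0],"rot":[0,0,0],"gripper":0},{"offset":[0.023,-0.045,0.002],"rot":[0,0,0],"gripper":0},{"offset":[0.024,-0.047,0.002],"rot":[0,0,0],"gripper":0},{"offset":[0.024,-0.047,0.002],"rot":[0,0,0],"gripper":0},{"offset":[0.024,-0.047,0.002],"rot":[0,0,0],"gripper":0},{"offset":[0.024,-0.047,0.002],"rot":[0,0,0],"gripper":0},{"offset":[0.024,-0.047,0.002],"rot":[0,0,0],"gripper":0},{"offset":[0.02,-0.039,0],"rot":[0,0,0],"gripper":0},{"offset":[0.012,-0.025,0],"rot":[0,0,0],"gripper":0},{"offset":[0,0,0],"rot":[0,0,0],"gripper":0}]}}

```text
time: 2.4
position: [0.4676, 0.0649, 0.2288]
tool_rot: [3.068, 0.673, 0.001]
ft_force: [1.0, -0.5, 0.4]
grip_width: 0.001
```

```bash
python3 plan.py '[[0.468,0.068,0.165]]'; python3 - <<'E'
from h import *
snap('wrist','w1')
d=load('w1'); print(proj(d,[.468,.068,.125]),proj(d,[.646,.0745,.115]))
snap('scene','s1');i=cv2.imread('pics/s1.png');cv2.imwrite('pics/s1c.png',cv2.resize(i[180:360,190:430],(800,600)))
E
```

```text
t 2.4 pos [0.4676 0.0649 0.2288] zaxis [ 0. -0. -1.] F [ 1.   -0.53  0.42]
[0.468, 0.068, 0.165] tool shift [ 0.0017 -0.0027  0.0638] rows 2 each [ 0.0008 -0.0014  0.0319]
[315.23789705 233.42622792] [412.44526644   4.82737375]
```

View pics/w1.png

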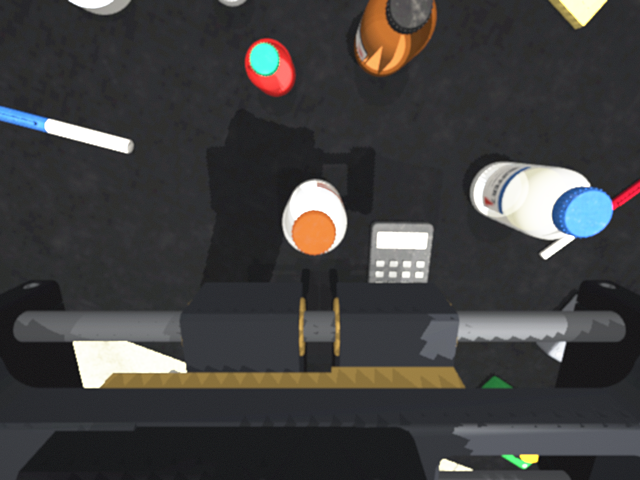

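View pics/s1c.png

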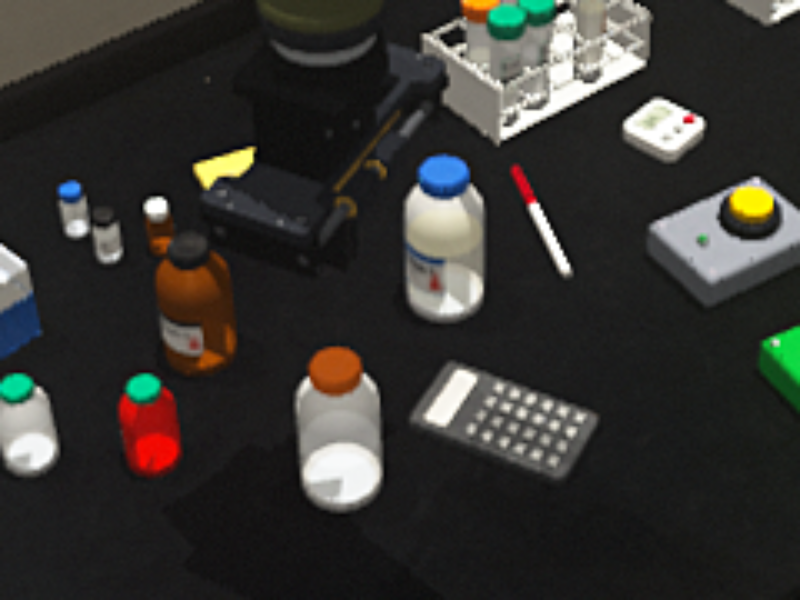

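The wrist view puts the orange cap at (314,232), against (315,233) predicted, so the position is right within about 1 mm. Descending now.

Request:
{"fn": "carry_out", "kwargs": {"rows": [{"offset":[0,0,0.02],"rot":[0,0,0],"gripper":0},{"offset":[0,0,0.03],"rot":[0,0,0],"gripper":0},{"offset":[0,0,0.014],"rot":[0,0,0],"gripper":0},{"offset":[0,0,0],"rot":[0,0,0],"gripper":0},{"offset":[0,0,0],"rot":[0,0,0],"gripper":0}]}}

```text
time: 3.12
position: [0.4688, 0.0625, 0.1655]
tool_rot: [3.07, 0.666, 0.002]
ft_force: [0.3, 0.1, -0.4]
grip_width: 0.006
```

```bash
python3 plan.py '[[0.468,0.068,0.165]]'
```

```text
t 3.125 pos [0.4688 0.0625 0.1655] zaxis [ 0.002 -0.    -1.   ] F [ 0.3   0.13 -0.4 ]
[0.468, 0.068, 0.165] tool shift [ 0.0015 -0.0053  0.0005] rows 1 each [ 0.0015 -0.0053  0.0005]
```

Request:
{"fn": "carry_out", "kwargs": {"rows": [{"offset":[0.0015,-0.0045,0],"rot":[0,0,0],"gripper":0},{"offset":[0,0,0],"rot":[0,0,0],"gripper":0},{"offset":[0,0,0],"rot":[0,0,0],"gripper":0},{"offset":[0,0,0],"rot":[0,0,0],"gripper":0}]}}

```text
time: 3.62
position: [0.4676, 0.0675, 0.1646]
tool_rot: [3.07, 0.667, 0.0]
ft_force: [-0.2, -0.5, 0.5]
grip_width: 0.005
```

```bash
python3 plan.py '[[0.468,0.068,0.165]]'; python3 - <<'E'
from h import *
snap('scene','s2');i=cv2.imread('pics/s2.png');a=i[220:340,220:380]
snap('side','d2');i=cv2.imread('pics/d2.png');b=i[140:260,230:390]
cv2.imwrite('pics/s2c.png',np.hstack([cv2.resize(x,(400,300),interpolation=2) for x in(a,b)]))
E
```

```text
t 3.625 pos [0.4676 0.0675 0.1646] zaxis [ 0. -0. -1.] F [-0.24 -0.51  0.51]
[0.468, 0.068, 0.165] tool shift [ 0.0005 -0.0003 -0.0004] rows 1 each [ 0.0005 -0.0003 -0.0004]
```

View pics/s2c.png

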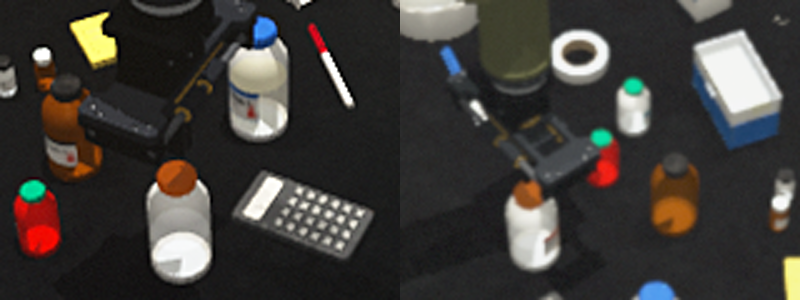

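The arm is centred, with the fingertips 32 mm above the cap and nothing touching. Holding.

Request:
{"fn": "carry_out", "kwargs": {"rows": [{"offset":[0,0,0],"rot":[0,0,0],"gripper":0},{"offset":[0,0,0],"rot":[0,0,0],"gripper":0},{"offset":[0,0,0],"rot":[0,0,0],"gripper":0},{"offset":[0,0,0],"rot":[0,0,0],"gripper":0},{"offset":[0,0,0],"rot":[0,0,0],"gripper":0},{"offset":[0,0,0],"rot":[0,0,0],"gripper":0},{"offset":[0,0,0],"rot":[0,0,0],"gripper":0},{"offset":[0,0,0],"rot":[0,0,0],"gripper":0},{"offset":[0,0,0],"rot":[0,0,0],"gripper":0},{"offset":[0,0,0],"rot":[0,0,0],"gripper":0}]}}

```text
time: 4.97
position: [0.4676, 0.0675, 0.1645]
tool_rot: [3.07, 0.667, -0.0]
ft_force: [0.5, -0.1, 0.1]
grip_width: 0.005
```

Request:
{"fn": "carry_out", "kwargs": {"rows": [{"offset":[0,0,0],"rot":[0,0,0],"gripper":0},{"offset":[0,0,0],"rot":[0,0,0],"gripper":0},{"offset":[0,0,0],"rot":[0,0,0],"gripper":0},{"offset":[0,0,0],"rot":[0,0,0],"gripper":0},{"offset":[0,0,0],"rot":[0,0,0],"gripper":0},{"offset":[0,0,0],"rot":[0,0,0],"gripper":0}]}}

```text
time: 5.72
position: [0.4676, 0.0675, 0.1645]
tool_rot: [3.07, 0.667, -0.0]
ft_force: [0.1, 0.9, 0.3]
grip_width: 0.004
```

```bash
python3 plan.py '[[0.468,0.068,0.215],[0.646,0.0745,0.215],[0.646,0.0745,0.155]]'
```

```text
t 5.725 pos [0.4676 0.0675 0.1645] zaxis [ 0. -0. -1.] F [0.15 0.89 0.28]
[0.468, 0.068, 0.215] tool shift [ 0.0006 -0.0002 -0.0505] rows 1 each [ 0.0006 -0.0002 -0.0505]
[0.646, 0.0745, 0.215] tool shift [0.1647 0.0679 0.    ] rows 3 each [0.0549 0.0226 0.    ]
[0.646, 0.0745, 0.155] tool shift [ 0.   -0.    0.06] rows 1 each [ 0.   -0.    0.06]
```

Request:
{"fn": "carry_out", "kwargs": {"rows": [{"offset":[0,0,-0.03],"rot":[0,0,0],"gripper":0},{"offset":[0.02,0.008,-0.02],"rot":[0,0,0],"gripper":0},{"offset":[0.04,0.017,0],"rot":[0,0,0],"gripper":0},{"offset":[0.045,0.018,0],"rot":[0,0,0],"gripper":0},{"offset":[0.04,0.017,0],"rot":[0,0,0],"gripper":0},{"offset":[0.02,0.008,0.01],"rot":[0,0,0],"gripper":0},{"offset":[0,0,0.03],"rot":[0,0,0],"gripper":0},{"offset":[0,0,0.01],"rot":[0,0,0],"gripper":0},{"offset":[0,0,0],"rot":[0,0,0],"gripper":0},{"offset":[0,0,0],"rot":[0,0,0],"gripper":0}]}}

```text
time: 6.98
position: [0.6464, 0.0743, 0.1659]
tool_rot: [3.069, 0.667, 0.003]
ft_force: [0.1, 0.2, -0.2]
grip_width: 0.006
```

```bash
python3 plan.py '[[0.646,0.0745,0.155]]'; python3 - <<'E'
from h import *
d=snap('wrist','w3'); print(proj(d,[.646,.0745,.115]))
i=cv2.imread('pics/w3.png');cv2.imwrite('pics/w3c.png',cv2.resize(i[150:300,220:420],(800,600)))
snap('scene','s3');i=cv2.imread('pics/s3.png');a=i[190:310,190:350]
snap('side','d3');i=cv2.imread('pics/d3.png');b=i[140:260,270:430]
cv2.imwrite('pics/s3c.png',np.hstack([cv2.resize(x,(400,300),interpolation=2) for x in(a,b)]))
E
```

```text
t 6.975 pos [0.6464 0.0743 0.1659] zaxis [ 0.002 -0.    -1.   ] F [ 0.06  0.19 -0.17]
[0.646, 0.0745, 0.155] tool shift [-0.0003 -0.0004  0.0109] rows 1 each [-0.0003 -0.0004  0.0109]
[317.84464934 258.89223383]
```

View pics/w3c.png

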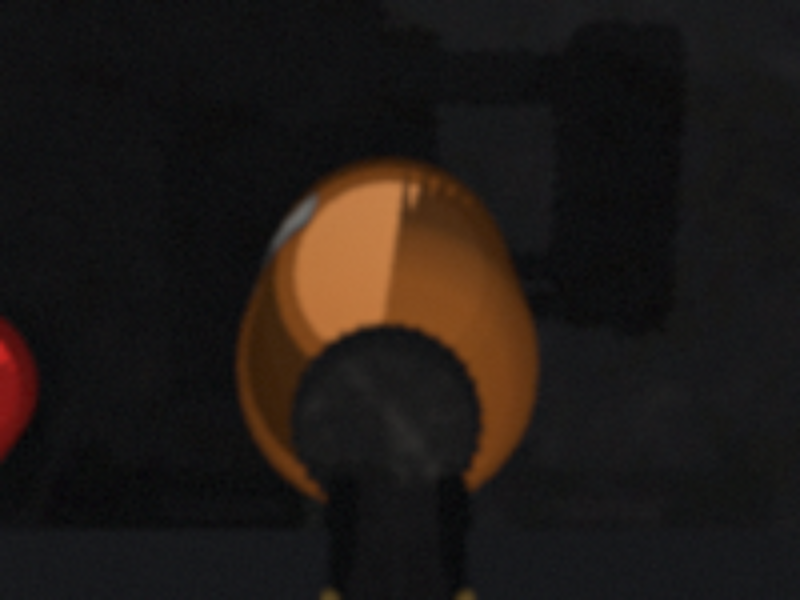

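View pics/s3c.png

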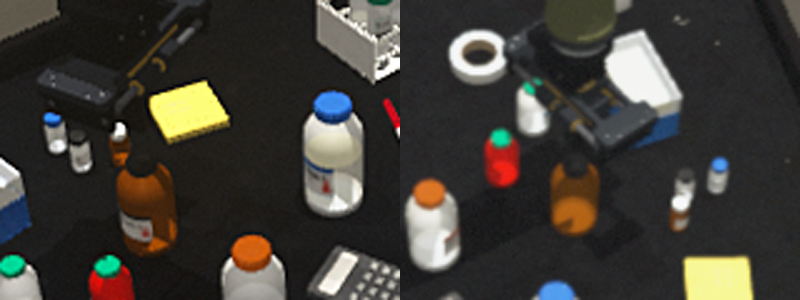

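In the wrist view the black cap is at about (317,255), against (318,259) predicted, which is about 2–3 mm further along tool x. I'll shift 2 mm and go down 10 mm, then hold.

Request:
{"fn": "carry_out", "kwargs": {"rows": [{"offset":[0.002,0,0.01],"rot":[0,0,0],"gripper":0},{"offset":[0,0,0],"rot":[0,0,0],"gripper":0},{"offset":[0,0,0],"rot":[0,0,0],"gripper":0},{"offset":[0,0,0],"rot":[0,0,0],"gripper":0},{"offset":[0,0,0],"rot":[0,0,0],"gripper":0},{"offset":[0,0,0],"rot":[0,0,0],"gripper":0},{"offset":[0,0,0],"rot":[0,0,0],"gripper":0},{"offset":[0,0,0],"rot":[0,0,0],"gripper":0},{"offset":[0,0,0],"rot":[0,0,0],"gripper":0},{"offset":[0,0,0],"rot":[0,0,0],"gripper":0}]}}

```text
time: 8.38
position: [0.6478, 0.0749, 0.1545]
tool_rot: [3.07, 0.667, 0.0]
ft_force: [-0.3, 1.0, 0.3]
grip_width: 0.008
```

Request:
{"fn": "carry_out", "kwargs": {"rows": [{"offset":[0,0,0],"rot":[0,0,0],"gripper":0},{"offset":[0,0,0],"rot":[0,0,0],"gripper":0},{"offset":[0,0,0],"rot":[0,0,0],"gripper":0},{"offset":[0,0,0],"rot":[0,0,0],"gripper":0},{"offset":[0,0,0],"rot":[0,0,0],"gripper":0},{"offset":[0,0,0],"rot":[0,0,0],"gripper":0},{"offset":[0,0,0],"rot":[0,0,0],"gripper":0},{"offset":[0,0,0],"rot":[0,0,0],"gripper":0},{"offset":[0,0,0],"rot":[0,0,0],"gripper":0},{"offset":[0,0,0],"rot":[0,0,0],"gripper":0}]}}

```text
time: 9.62
position: [0.6477, 0.075, 0.1545]
tool_rot: [3.07, 0.667, -0.0]
ft_force: [0.6, 0.1, -0.4]
grip_width: 0.009
```

```bash
python3 plan.py '[[0.648,0.0755,0.225],[0.48,-0.02,0.225],[0.455,-0.348,0.225],[0.455,-0.348,0.12]]'
```

```text
t 9.625 pos [0.6477 0.075  0.1545] zaxis [ 0. -0. -1.] F [ 0.62  0.11 -0.41]
[0.648, 0.0755, 0.225] tool shift [ 0.0005 -0.0004 -0.0705] rows 2 each [ 0.0002 -0.0002 -0.0352]
[0.48, -0.02, 0.225] tool shift [-0.1925  0.0172  0.    ] rows 4 each [-0.0481  0.0043  0.    ]
[0.455, -0.348, 0.225] tool shift [-0.1588  0.2881  0.    ] rows 5 each [-0.0318  0.0576  0.    ]
[0.455, -0.348, 0.12] tool shift [ 0.    -0.     0.105] rows 2 each [ 0.     -0.      0.0525]
```

Request:
{"fn": "carry_out", "kwargs": {"rows": [{"offset":[0,0,-0.03],"rot":[0,0,0],"gripper":0},{"offset":[-0.01,0.001,-0.04],"rot":[0,0,0],"gripper":0},{"offset":[-0.032,0.003,0],"rot":[0,0,0],"gripper":0},{"offset":[-0.045,0.004,0],"rot":[0,0,0],"gripper":0},{"offset":[-0.045,0.004,0],"rot":[0,0,0],"gripper":0},{"offset":[-0.04,0.003,0],"rot":[0,0,0],"gripper":0},{"offset":[-0.02,0.002,0],"rot":[0,0,0],"gripper":0},{"offset":[-0.013,0.024,0],"rot":[0,0,0],"gripper":0},{"offset":[-0.022,0.04,0],"rot":[0,0,0],"gripper":0},{"offset":[-0.025,0.045,0],"rot":[0,0,0],"gripper":0}]}}

```text
time: 10.88
position: [0.4708, -0.1449, 0.225]
tool_rot: [3.068, 0.67, 0.001]
ft_force: [1.0, 0.1, 0.1]
grip_width: 0.007
```

Request:
{"fn": "carry_out", "kwargs": {"rows": [{"offset":[-0.025,0.045,0],"rot":[0,0,0],"gripper":0},{"offset":[-0.025,0.045,0],"rot":[0,0,0],"gripper":0},{"offset":[-0.025,0.045,0],"rot":[0,0,0],"gripper":0},{"offset":[-0.015,0.028,0],"rot":[0,0,0],"gripper":0},{"offset":[-0.008,0.015,0.02],"rot":[0,0,0],"gripper":0},{"offset":[0,0,0.04],"rot":[0,0,0],"gripper":0},{"offset":[0,0,0.03],"rot":[0,0,0],"gripper":0},{"offset":[0,0,0.01],"rot":[0,0,0],"gripper":0},{"offset":[0,0,0],"rot":[0,0,0],"gripper":0},{"offset":[0,0,0],"rot":[0,0,0],"gripper":0}]}}

```text
time: 12.12
position: [0.4563, -0.3471, 0.1259]
tool_rot: [3.068, 0.667, 0.002]
ft_force: [0.3, 0.3, -0.4]
grip_width: 0.006
```

```bash
python3 plan.py '[[0.4545,-0.348,0.075]]'; python3 - <<'E'
from h import *
d=snap('wrist','w4'); print(proj(d,[.4545,-.348,.0555]))
i=cv2.imread('pics/w4.png');cv2.imwrite('pics/w4c.png',cv2.resize(i[150:300,220:420],(800,600)))
E
```

```text
t 12.125 pos [ 0.4563 -0.3471  0.1259] zaxis [ 0.002 -0.001 -1.   ] F [ 0.32  0.26 -0.4 ]
[0.4545, -0.348, 0.075] tool shift [-0.0021 -0.      0.0509] rows 1 each [-0.0021 -0.      0.0509]
[318.47613417 251.58819378]
```

View pics/w4c.png

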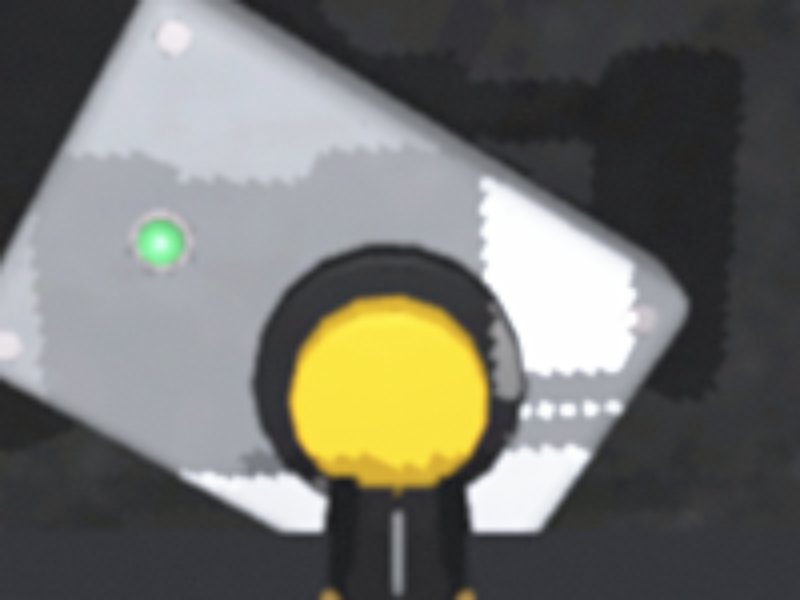

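The button is at about (317,251), against (318,252) predicted. Lowering to just above it.

Request:
{"fn": "carry_out", "kwargs": {"rows": [{"offset":[-0.0015,0,0.02],"rot":[0,0,0],"gripper":0},{"offset":[0,0,0.02],"rot":[0,0,0],"gripper":0},{"offset":[0,0,0.01],"rot":[0,0,0],"gripper":0},{"offset":[0,0,0],"rot":[0,0,0],"gripper":0},{"offset":[0,0,0],"rot":[0,0,0],"gripper":0},{"offset":[0,0,0],"rot":[0,0,0],"gripper":0}]}}

```text
time: 12.92
position: [0.4546, -0.3478, 0.0755]
tool_rot: [3.069, 0.667, 0.001]
ft_force: [0.2, 1.1, -0.1]
grip_width: 0.003
```

Request:
{"fn": "carry_out", "kwargs": {"rows": [{"offset":[0,0,0.004],"rot":[0,0,0],"gripper":0},{"offset":[0,0,0.003],"rot":[0,0,0],"gripper":0},{"offset":[0,0,0],"rot":[0,0,0],"gripper":0},{"offset":[0,0,0],"rot":[0,0,0],"gripper":0}]}}

```text
time: 13.42
position: [0.454, -0.3475, 0.0675]
tool_rot: [3.07, 0.667, -0.0]
ft_force: [0.4, 0.0, -0.0]
grip_width: 0.005
```

Tips are at 0.0595, just above the button. Small steps from here.

Request:
{"fn": "carry_out", "kwargs": {"rows": [{"offset":[0,0,0.002],"rot":[0,0,0],"gripper":0},{"offset":[0,0,0.002],"rot":[0,0,0],"gripper":0},{"offset":[0,0,0.001],"rot":[0,0,0],"gripper":0},{"offset":[0,0,0],"rot":[0,0,0],"gripper":0},{"offset":[0,0,0],"rot":[0,0,0],"gripper":0}]}}

```text
time: 14.05
position: [0.4542, -0.3476, 0.0628]
tool_rot: [3.07, 0.667, 0.0]
ft_force: [-0.5, 1.1, 2.6]
grip_width: 0.01
```

Request:
{"fn": "carry_out", "kwargs": {"rows": [{"offset":[0,0,0.002],"rot":[0,0,0],"gripper":0},{"offset":[0,0,0],"rot":[0,0,0],"gripper":0},{"offset":[0,0,0],"rot":[0,0,0],"gripper":0}]}}

```text
time: 14.42
position: [0.4542, -0.3476, 0.0607]
tool_rot: [3.07, 0.667, 0.0]
ft_force: [0.4, 0.1, 2.6]
grip_width: 0.005
```

Request:
{"fn": "carry_out", "kwargs": {"rows": [{"offset":[0,0,0.002],"rot":[0,0,0],"gripper":0},{"offset":[0,0,0],"rot":[0,0,0],"gripper":0},{"offset":[0,0,0],"rot":[0,0,0],"gripper":0}]}}

```text
time: 14.8
position: [0.4542, -0.3476, 0.0594]
tool_rot: [3.069, 0.667, 0.0]
ft_force: [-1.5, 0.7, 7.6]
grip_width: 0.006
```

Request:
{"fn": "carry_out", "kwargs": {"rows": [{"offset":[0,0,0.001],"rot":[0,0,0],"gripper":0},{"offset":[0,0,0],"rot":[0,0,0],"gripper":0},{"offset":[0,0,0],"rot":[0,0,0],"gripper":0},{"offset":[0,0,0],"rot":[0,0,0],"gripper":0}]}}

```text
time: 15.3
position: [0.4543, -0.3476, 0.0593]
tool_rot: [3.069, 0.667, -0.0]
ft_force: [-2.6, 1.8, 13.2]
grip_width: 0.006
```

The button is at its stop: the force rose to 13 N while z stayed the same. Releasing straight up.

Request:
{"fn": "carry_out", "kwargs": {"rows": [{"offset":[0,0,-0.005],"rot":[0,0,0],"gripper":0},{"offset":[0,0,-0.01],"rot":[0,0,0],"gripper":0},{"offset":[0,0,-0.03],"rot":[0,0,0],"gripper":0},{"offset":[0,0,-0.04],"rot":[0,0,0],"gripper":0},{"offset":[0,0,-0.04],"rot":[0,0,0],"gripper":0},{"offset":[0,0,-0.02],"rot":[0,0,0],"gripper":0},{"offset":[0,0,0],"rot":[0,0,0],"gripper":0},{"offset":[0,0,0],"rot":[0,0,0],"gripper":0},{"offset":[0,0,0],"rot":[0,0,0],"gripper":0}]}}

```text
time: 16.42
position: [0.4533, -0.3469, 0.2009]
tool_rot: [-3.068, -0.666, 0.003]
ft_force: [-0.3, -0.2, -0.9]
grip_width: 0.008
```

```bash
python3 - <<'E'
from h import *
s=ctrl.get_state();print(s['time'],s['position'],s['ft_force'])
snap('scene','s5');snap('side','d5')
b=cv2.absdiff(cv2.imread('pics/d5.png'),cv2.imread('pics/side0.png')).max(2)
cv2.imwrite('pics/c5.png',np.hstack([cv2.resize(cv2.imread('pics/d5.png'),(400,300)),cv2.resize(cv2.cvtColor(np.minimum(b,120)*2,8),(400,300))]))
E
```

```text
16.425 [ 0.45326887 -0.34693917  0.20088317] [-0.26078653 -0.21433063 -0.87033226]
```

View pics/c5.png

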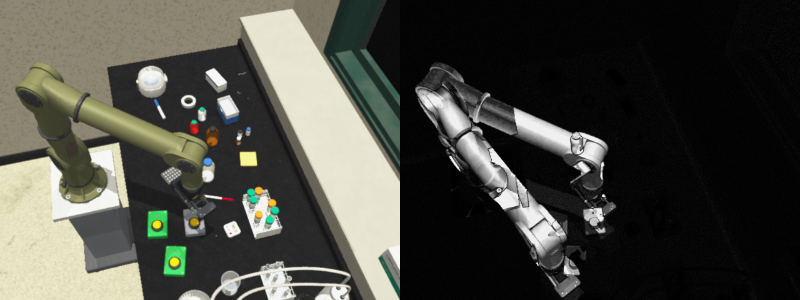

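View pics/s5.png

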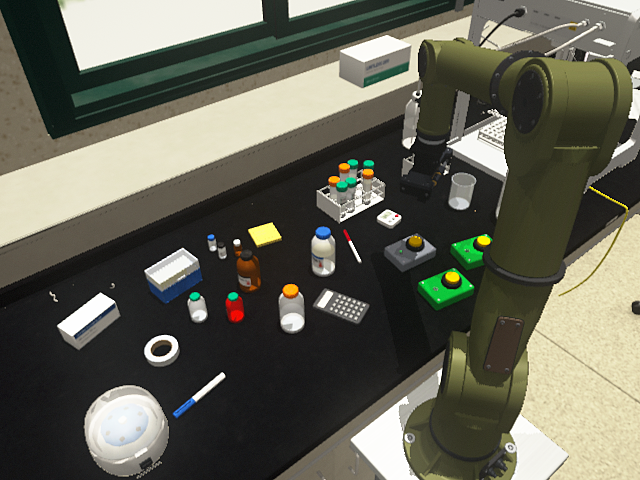

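Compared with the first pictures, only the arm and its shadow have changed. The bottles and bystanders are where they were, the button is up again (415,242), and the arm is clear. Handing in.

```bash
python3 -c "
from h import *
print(workorder.close_job())"
```

```text
the job is handed in; nothing more can be done
None
```

I pointed at both bottles, pressed the yellow button, and handed the job in at about 16.5 s of the 64 s allowed.

- **Orange-cap bottle:** the fingertips stayed about 32 mm above the cap for roughly 2.4 s, with the measured position within 1 mm of the target. While settling, the first descent was about 5 mm off, and I corrected it before the hold.
- **Brown bottle with the black cap:** the fingertips stayed about 31 mm above the cap for roughly 2.4 s. The wrist camera put this cap 2–3 mm from the position worked out from the other two cameras. I shifted 2 mm towards it, so it should be centred to about 2 mm.
- **Button on the grey box:** I pressed it down until the force rose to 13 N with no further travel, which is well above the 4 N needed to hold it fully down. I then let it come up and moved to about 0.2 m above the bench.

The last pictures showed nothing on the bench moved, the button up again and the arm touching nothing. The hand-in reported no verdict.

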